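# Get the whetstone out of its slide-lid box

## Robot

A 6-joint arm with a two-finger parallel gripper is mounted at the origin on the work surface. World frame = base frame: x ahead of the robot, y to its left, z up, the work surface at z = 0. Lengths are in m, angles in rad, forces in N, time in s.
With the tool pointing down it reaches from about 0.2 to 0.875 m from the base axis. Payload 3.4 kg.
Tool frame: the origin (TCP) lies at the very end of the fingers, on their centre line; the grasp point (between the pads) lies 19 mm behind it; z points along the fingers, x is the direction in which the jaws open and shut, and the axes are right-handed (so a half turn about z gives the same grasp; the last joint's range is limited). The gripper opens to 94 mm and grips with 3 to 60 N. Pads are 16 mm wide; open, the fingers measure 119 mm over their backs; the gripper's body (75 mm by 177 mm) begins 78 mm behind the grasp point.
Start: joints at [-1.327, 0.276, 1.505, -0, 1.361, -0.121], TCP at [0.205, -0.537, 0.205] pointing down, gripper open.
Joint ranges: [-2.89, 2.89], [-0.75, 2.08], [0.22, 2.7], [-1.18, 4.32], [0.11, 2.71], [-2.7, 2.7]. Speed limits (rad/s): [2.57, 2.57, 3.14, 3.14, 3.14, 3.14].

## Interface

Orientations are given as a rotation vector (axis times angle).
In Python, from station import manip, imaging, order gives the robot as it stands.
- The arm moves only by the tool arm_command, never from a script. Its argument "commands" is a list of rows, each a list of 3 entries, a list of its own where there are three numbers: the finger opening in cm, from 0 to 9.4, then the shift along the world's x, y, z in cm, then the turn about the world's z in degrees. In form: [[jaw, [dx, dy, dz], turn], ...]. A call has 1 to 10 rows; each row shifts and turns the commanded pose from where the row before left it; what a row does not reach is not made up. A row lasts 1/10 s, in which the tool goes at most 50 mm and 8.59 degrees, less where a joint would pass 70% of its speed; a pose out of reach is approached as far as the arm can. A call with a gripper value outside its range is refused whole. The fingers move at their own pace and stop on an object; "squeeze" is the grip in N (left out, the last holds). Time passes only in rows, so rows that do not move let the fingers close. It gives the time, the measured TCP pose, the force and the opening at its end, in the units of the state.
- manip.read_state(): the state, without advancing time (a new reading comes with each control period).
- imaging.snapshot(name): name is "side" or "top" or "wrist"; returns a dict with "pixels" (384x512x3 uint8, red, green, blue), "intrinsics" (3x3 intrinsics, pixels), "eye" and "attitude" of the camera in the world. Camera axes: x right, y up, looking along -z (the intrinsics and any distortion apply to the point x, -y, -z); pixel columns grow to the right and rows downward; lengths in m; the calibration is good to about 2 mm. The wrist camera is an equidistant fisheye: a pixel r from the principal point sees the ray r / f radians off the axis. A picture is of the moment at which its call begins. There is no depth.
- order.sign_off(): hands the job in, once; it reports no verdict.
The state is a dict: "t": time; "joint_positions": joint angles; "qd": joint speeds; "effort": joint torques, N m; "position": TCP position; "ee_rot": TCP orientation; "wrist_force": force on the tool from outside, world axes, zero at the start; "moment": the same for the moment, N m; "opening": opening from 0.0 (shut) to 1.0 (fully open).
Only numpy, scipy, OpenCV 4.12 (cv2) and the standard library are available. Lean on these libraries where they do the work, as an engineer would, in place of code of your own. Each camera call takes 0.05 s, during which the arm holds its last target. There are 200 camera calls.

## Task

Get the whetstone ready for sharpening. Lift the small wooden plane that stands in front of the stone box aside and set it down on its sole on the bench, then lift the box's lid over the lip at its front end, slide it right out of its grooves and lay it flat on the bench, grip bar up. Then take the stone out of the box and set it down (do not drop it) flat in the cradle, lengthwise in the middle between the two end cleats; leave the jar, mallet, chisel and tin where they are.

Things in the scene. Friction and masses are not known exactly. Their poses are not given: they have to be found in the camera images.
- stonebox: Open-topped wooden box with a sliding lid, fixed to the bench, 154 long (x) x 128 wide (y) x 67 high. Origin: centre of its underside, on the bench; x along its length; the front end, where the lid comes out, is at -x, the back (+x) is closed. Inside: floor 8 above the bench, 130 long x 100 wide, 98 clear between the rails at the top. The wooden plane stands in the lid's way out.
- box_lip (a point): Middle of the top edge of the lip at the box's front end, 48 above the bench; axes as the box's. The lip is 5.5 thick and 8 higher than the ledges on which the lid rests, just before the lid's end: the lid cannot slide until raised more than 8. It has about 2.5 play at each end and side.
- box_rail (a point): Middle of the underside of the +y rail, 61 above the bench; axes as the box's. One rail runs along each side, the box's full length, over the lid's edges (tops 67). The lid rests on ledges 40 above the bench and can rise 15 before the rails stop it: raise it 11 to 12, keep level, slide 146 or more along the box's -x until its rear end is past the front; only then lift it away.
- lid_grip (a point): Centre of the grip bar on the lid. Lid: loose plywood board 138 (x) x 112 (y) x 6 thick, about 130 g. The bar on its top is 18 (x) x 56 (y) x 30 high; its centre is 21 above the lid's underside and 45 from the lid's centre towards the front end (the lid's centre is at x = +45 from this point). At the start it lies in the box, axes as the box's, z up.
- stone_mid (a point): Centre of the whetstone, a loose grey block 90 (x) x 30 (y) x 22 (z), about 140 g. At the start it lies flat on the box's floor under the lid, somewhat off centre and turned up to 12 degrees from the box's length.
- cradle: Stone cradle: wooden board fixed to the bench, 134 long (x) x 60 wide (y), top 14 above the bench, with a cleat 8 high (tops 22 above the bench) across each end, 102 clear between the cleats. Origin: centre of its underside, on the bench; x along its length.
- plane_mid (a point): Middle of the stock of a small loose wooden plane standing on its sole in front of the box: stock 110 (x) x 44 (y) x 44 high, about 320 g; this point is 22 above its sole. An inclined iron and wedge (26 wide) and a small round knob on top reach to 64 above the sole; the sides are flat, the place to grip it.
- jar_mid (a point): Bystander: amber glass jar with a black cap, 56 in diameter, 75 high; this point is half-way up on its axis.
- mallet_mid (a point): Bystander: wooden mallet lying flat; this point is the centre of its head, 60 (x) x 100 (y) x 44 high. The handle, 22 wide and 33 high at most, runs from the head to 180 from this point towards -x.
- chisel_mid (a point): Bystander: chisel lying flat along its x, 190 long (-90 handle end to +100 blade end), 20 wide, 20 high; this point is 10 above its underside.
- tin_mid (a point): Bystander: bare metal tin, 52 in diameter, 55 high, beside the cradle; this point is half-way up on its axis.
There are look-alikes about, which are no part of the job. Leave any orange, red or turquoise look-alike of the stonebox alone.

How it is judged:
On the way, in this order (a step that is already met when the one before it is completed fails the run):
1. the wooden plane has been set aside: more than 50 mm from where it was, standing on its sole on the bench, released (distance of plane_mid from where it was at the start of the episode above 0.05 m and angle between plane_mid's own z axis and vertical below 0.1 rad and height (world z) of plane_mid between 0.016 and 0.028 m and contact force between the fingers and plane below 0.05 N and linear speed of plane below 0.02 m/s), for 0.1 s.
2. the lid has been slid all the way out of its grooves at the box's front end (x of lid_grip in the frame of stonebox below -0.188 m), for 0.05 s.
3. the lid lies flat on the bench, grip bar up, released (angle between lid_grip's own z axis and vertical below 0.06 rad and height (world z) of lid_grip between 0.015 and 0.027 m and contact force between the fingers and lid below 0.05 N and linear speed of lid below 0.02 m/s), for 0.1 s.
At the end, for the whole second after the job is handed in: Stone flat in the cradle between the cleats, centred within 10 mm lengthwise and 12 mm crosswise, aligned within 0.15 rad; lid flat on the bench, bar up; plane standing on its sole on the bench; all three released and at rest; bystanders within 25 mm of where they stood (all of step 3 and angle between plane_mid's own z axis and vertical below 0.1 rad and height (world z) of plane_mid between 0.016 and 0.028 m and contact force between the fingers and plane below 0.05 N and linear speed of each of plane, stone below 0.02 m/s and x of stone_mid in the frame of cradle between -0.01 and 0.01 m and y of stone_mid in the frame of cradle between -0.012 and 0.012 m and z of stone_mid in the frame of cradle between 0.02 and 0.029 m and angle between the x axis of stone_mid and the x axis of cradle, either way round below 0.15 rad and angle between stone_mid's own z axis and vertical below 0.08 rad and contact force between the fingers and stone below 0.05 N); the robot touches nothing.
It fails at once if a bystander (jar, mallet, chisel or tin) is moved by more than 25 mm (distance of any of jar_mid, mallet_mid, chisel_mid, tin_mid from where it was at the start of the episode above 0.025 m).
It fails at once if the plane is tipped by more than 40 degrees (angle between plane_mid's own z axis and vertical above 0.7 rad).
It fails at once if the stone is dropped: not touched by the fingers, yet moving faster than 0.6 m/s (linear speed of stone above 0.6 m/s and contact force between the fingers and stone below 0.05 N).
It also fails if it takes over 64 s, if anything falls off the work surface, if the arm or the gripper's body presses on something with over 40 N, if the wrist force passes 120 N, or if a joint passes its speed limit or range.

## Working session

There is one attempt and no reset: what is moved stays moved. The work goes in short steps, Python scripts to look and compute and a tool call to move; the robot and the scene stay as the last step left them, time stands still between calls to the robot, and variables do not carry over. Pictures are saved under pics/ and viewed, about 8 in all and at most 12, crops included, and the job is handed in when it is done.

Besides the shell and the picture viewer there is one more tool, called after "Request:" as name(argument=value, ...), one argument or row to a line, values as JSON. arm_command: Moves the arm, as the interface text tells. Its arguments: {"type":"object","properties":{"commands":{"type":"array"},"squeeze":{"type":"number"}},"required":["commands"]}

```bash
mkdir -p pics; cat > h.py <<'E'
import numpy as np, cv2
from station import manip, imaging, order
def snap(n,f):
    s=imaging.snapshot(n); cv2.imwrite('pics/'+f+'.png',cv2.cvtColor(s['pixels'],cv2.COLOR_RGB2BGR))
    np.savez('pics/'+f+'.npz',**{k:np.array(v) for k,v in s.items()}); return s
def load(f): return dict(np.load('pics/'+f+'.npz'))
def R(s):
    a=np.array(s['attitude'],float)
    return a if a.shape==(3,3) else cv2.Rodrigues(a)[0]
def ray(s,u,v,fish=False):
    K=np.array(s['intrinsics']); x=(u-K[0,2])/K[0,0]; y=(v-K[1,2])/K[1,1]
    if fish:
        r=np.hypot(x,y); k=np.tan(r)/r if r>1e-9 else 1; x*=k;y*=k
    return R(s)@np.array([x,-y,-1.])
def hit(s,u,v,z,fish=False):
    d=ray(s,u,v,fish); e=np.array(s['eye']); return e+d*(z-e[2])/d[2]
E
python3 - <<'E'
from h import *
for n in('top','side','wrist'):
    s=snap(n,n+'0'); print(n,s['eye'],s['attitude'],s['intrinsics'],[k for k in s])
print(manip.read_state())
a=cv2.imread('pics/top0.png');cv2.imwrite('pics/t0big.png',cv2.resize(a,(800,600),interpolation=cv2.INTER_CUBIC))
E
```

```text
top [0.41901545 0.07833101 1.27746176] [ 0.0592499  -0.06049986 -1.5785995 ] [[360.29600708   0.         259.76016433]
 [  0.         360.29600708 190.8232299 ]
 [  0.           0.           1.        ]] ['pixels', 'intrinsics', 'eye', 'attitude']
side [0.37038701 0.87039594 0.85729259] [ 0.12373947 -1.1772747  -2.74744667] [[417.53922184   0.         255.73866541]
 [  0.         417.53922184 194.25571774]
 [  0.           0.           1.        ]] ['pixels', 'intrinsics', 'eye', 'attitude']
wrist [ 0.27824012 -0.50866041  0.38446667] [-0.23668941  0.1653146  -1.19847408] [[297.31863964   0.         252.78558346]
 [  0.         297.31863964 188.99725848]
 [  0.           0.           1.        ]] ['pixels', 'intrinsics', 'eye', 'attitude']
{'t': 0.15, 'joint_positions': array([-1.32701863e+00,  2.76447501e-01,  1.50583075e+00, -4.82264428e-06,
        1.36067200e+00, -1.21015505e-01]), 'qd': array([ 0.00011614, -0.00298304, -0.00313288,  0.00123417,  0.00207612,
        0.00109335]), 'effort': array([ 2.86120936e-03, -4.04925120e+01, -2.37431395e+01,  7.03714695e-02,
        3.15497385e-02, -7.60781381e-05]), 'position': array([ 0.20501909, -0.53676498,  0.20480932]), 'ee_rot': array([-2.58679503e+00,  1.78114177e+00,  1.60202761e-03]), 'wrist_force': array([0.63901707, 0.43682545, 0.35804192]), 'moment': array([ 0.01680675,  0.0097843 , -0.02012636]), 'opening': 1.0032833485389663}
```

View pics/t0big.png

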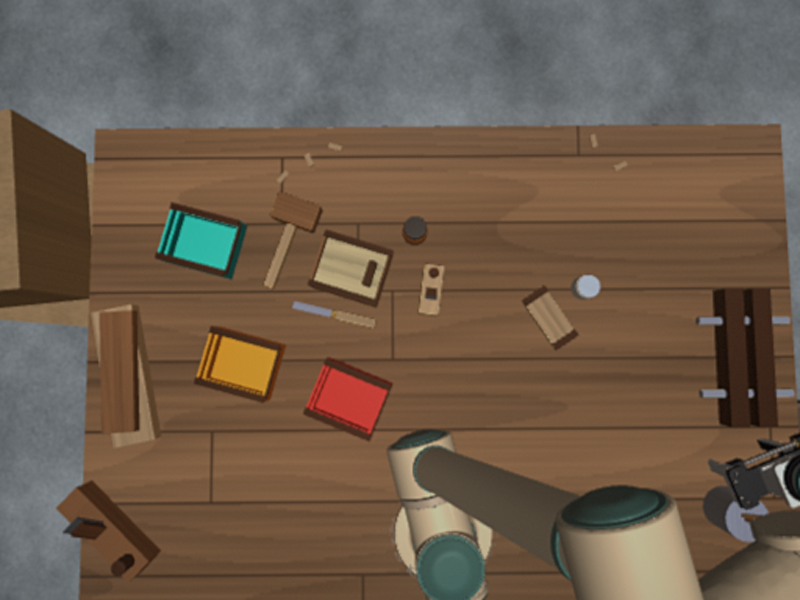

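View pics/side0.png

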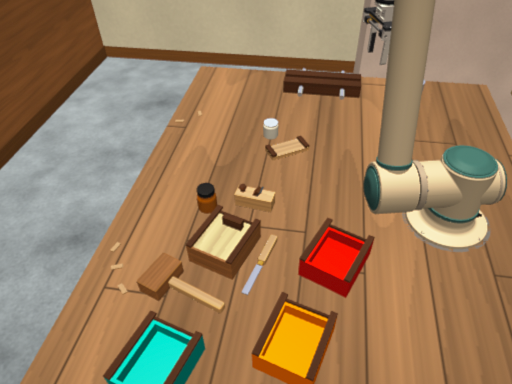

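The top view shows the true box with its lid at about (350,267) in the 800 px picture, its front end to the right. The plane is at (431,290), the cradle at (550,317), the tin at (587,286), the jar at (415,230), the mallet head at (296,210) and the chisel at (335,314). The side view agrees.

```bash
python3 - <<'E'
from h import *
s=load('top0'); im=cv2.imread('pics/top0.png')
for n,p in dict(orig=(256,192),jar=(266,147),).items(): print(n,hit(s,*p,0.0))
hsv=cv2.cvtColor(im,cv2.COLOR_BGR2HSV)
def px(x,y): print((x,y),hsv[y,x])
for p in [(215,165),(276,193),(274,186),(352,203),(236,175),(300,200),(250,200)]: px(*p)
m=((hsv[...,2]>150)&(hsv[...,1]>60)&(hsv[...,1]<140)&(hsv[...,0]<30)).astype(np.uint8)
cs,_=cv2.findContours(m,cv2.RETR_EXTERNAL,cv2.CHAIN_APPROX_NONE)
for c in cs:
    if cv2.contourArea(c)>60:
        r=cv2.minAreaRect(c); b=cv2.boxPoints(r)
        print(np.round(r[0],1),np.round(r[1],1),round(r[2],1))
        for z in(0.014,.044,.046):
            P=np.array([hit(s,*q,z)[:2] for q in b]); e=P-np.roll(P,-1,0)
            print('  z',z,'c',P.mean(0).round(4),'L',np.hypot(*e.T).round(3)[:2],'ang',np.degrees(np.arctan2(e[:2,1],e[:2,0])).round(1))
c=im[105:235,110:390]; cv2.imwrite('pics/c1.png',cv2.resize(c,None,fx=2.85,fy=2.85,interpolation=cv2.INTER_CUBIC))
E
```

```text
orig [0.51239491 0.09029598 0.        ]
jar [0.67402516 0.0531323  0.        ]
(215, 165) [ 20  83 154]
(276, 193) [ 16  96 173]
(274, 186) [ 12 163  69]
(352, 203) [ 15  98 158]
(236, 175) [ 12 136  71]
(300, 200) [ 14 121 120]
(250, 200) [ 14 121  99]
[500. 374.] [18. 22.] 90.0
  z 0.014 c [-0.1137 -0.7313] L [0.075 0.059] ang [89.5 -3.5]
  z 0.044 c [-0.101  -0.7121] L [0.073 0.058] ang [89.5 -3.5]
  z 0.046 c [-0.1002 -0.7108] L [0.073 0.057] ang [89.5 -3.5]
[310.2 343.7] [25.9  9.5] 77.9
  z 0.014 c [-0.0083 -0.0902] L [0.032 0.086] ang [101.3  11.3]
  z 0.044 c [ 0.0018 -0.0862] L [0.032 0.084] ang [101.3  11.3]
  z 0.046 c [ 0.0025 -0.086 ] L [0.032 0.084] ang [101.3  11.3]
[412.1 361.5] [59.9 58. ] 74.7
  z 0.014 c [-0.0695 -0.4352] L [0.199 0.196] ang [104.3  13.2]
  z 0.044 c [-0.0579 -0.423 ] L [0.194 0.191] ang [104.3  13.2]
  z 0.046 c [-0.0571 -0.4222] L [0.194 0.191] ang [104.3  13.2]
[257.8 346.1] [41.8  9.8] 78.7
  z 0.014 c [-0.0146  0.0881] L [0.033 0.138] ang [100.5  11.1]
  z 0.044 c [-0.0043  0.0879] L [0.033 0.135] ang [100.5  11.1]
  z 0.046 c [-0.0036  0.0879
[... 862 characters left out ...]
 0.4571 -0.2193] L [0.015 0.093] ang [123.6  33.2]
[275.6 184.7] [12.2 31.1] 6.8
  z 0.014 c [0.5366 0.021 ] L [0.11  0.043] ang [172.6  82.6]
  z 0.044 c [0.5338 0.0224] L [0.108 0.042] ang [172.6  82.6]
  z 0.046 c [0.5336 0.0225] L [0.107 0.042] ang [172.6  82.6]
[224.1 171. ] [40.1 28.2] 17.1
  z 0.014 c [0.5869 0.2022] L [0.1   0.142] ang [163.1  72.3]
  z 0.044 c [0.5829 0.1993] L [0.098 0.139] ang [163.1  72.3]
  z 0.046 c [0.5826 0.1991] L [0.097 0.139] ang [163.1  72.3]
[178.1 163.4] [ 5.2 41.1] 20.4
  z 0.014 c [0.6156 0.3647] L [0.146 0.019] ang [160.2  69. ]
  z 0.044 c [0.6109 0.3579] L [0.142 0.018] ang [160.2  69. ]
  z 0.046 c [0.6106 0.3575] L [0.142 0.018] ang [160.2  69. ]
```

View pics/c1.png

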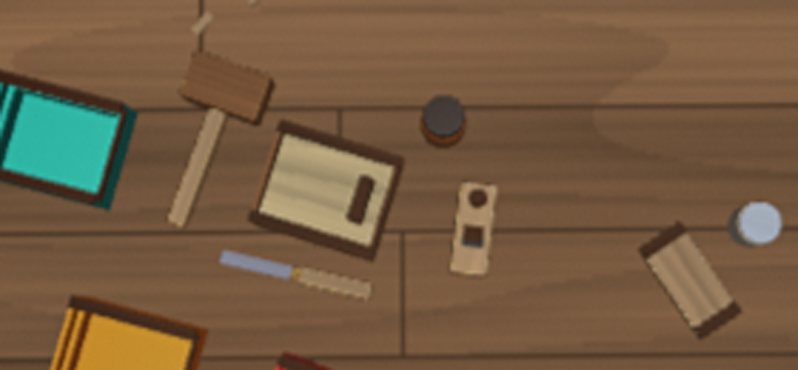

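The box frame comes out with its centre at about (0.583, 0.199) and x at 72.5°. The plane is at (0.534, 0.022) with its length along 172.6°, and the jaws are now at 111°. I'll go above the plane.

Request:
arm_command(
  commands=[
    [9.4, [2.35, 4, 0], -2],
    [9.4, [2.35, 4, 0], -2],
    [9.4, [2.35, 4, 0], -2],
    [9.4, [2.35, 4, 0], -2],
    [9.4, [2.35, 4, 0], -2],
    [9.4, [2.35, 4, 0], -2],
    [9.4, [2.35, 4, 0], -2],
    [9.4, [2.35, 4, 0], -2],
    [9.4, [2.35, 4, 0], -2],
    [9.4, [2.35, 4, 0], -2],
  ],
  squeeze=30,
)

```text
t: 1.15
position: [0.4406, -0.1354, 0.2055]
ee_rot: [2.237, -2.206, 0.0]
wrist_force: [0.6, 0.1, 0.6]
opening: 0.998
```

Request:
arm_command(
  commands=[
    [9.4, [2.35, 4, 0], -2],
    [9.4, [2.35, 4, 0], -2],
    [9.4, [2.35, 4, 0], -2],
    [9.4, [2.35, 4, 0], -2],
    [9.4, [0, 0, 0], 0],
    [9.4, [0, 0, 0], 0],
  ],
)

```text
t: 1.75
position: [0.5338, 0.0234, 0.2049]
ee_rot: [2.082, -2.35, -0.001]
wrist_force: [-0.1, 1.0, -0.2]
opening: 1.002
```

```bash
cat >> h.py <<'E'
def tcp():
    st=manip.read_state(); M=cv2.Rodrigues(np.array(st['ee_rot']))[0]
    print('t',round(st['t'],2),'p',st['position'].round(4),'jawang',np.degrees(np.arctan2(M[1,0],M[0,0])).round(1),'tilt',np.degrees(np.arccos(-M[2,2])).round(2),'F',st['wrist_force'].round(1),'op',round(st['opening']*94,1),'q',st['joint_positions'].round(2))
def proj(s,P,fish=False):
    d=R(s).T@(np.array(P)-np.array(s['eye'])); x,y=d[0]/-d[2],-d[1]/-d[2]; K=np.array(s['intrinsics'])
    if fish: r=np.hypot(x,y); k=np.arctan(r)/r; x*=k;y*=k
    return K[0,0]*x+K[0,2],K[1,1]*y+K[1,2]
E
python3 - <<'E'
from h import *
tcp(); s=snap('wrist','w1'); im=cv2.imread('pics/w1.png')
for P in [(.534,.022,.044),(.5689,.1562,.076),(.5826,.199,.046)]:
    u,v=proj(s,P,True); print(P,u,v); cv2.circle(im,(int(u),int(v)),2,(0,0,255),-1)
cv2.imwrite('pics/w1m.png',im)
E
```

```text
t 1.75 p [0.5338 0.0234 0.2049] jawang -96.9 tilt 0.11 F [-0.1  1.  -0.2] op 94.1 q [-0.09  0.22  1.59 -0.    1.34  1.61]
(0.534, 0.022, 0.044) 254.30063601801746 174.80972629479768
(0.5689, 0.1562, 0.076) 131.4640814575302 166.03870450693705
(0.5826, 0.199, 0.046) 108.60700063019436 155.44027194512694
```

View pics/w1m.png

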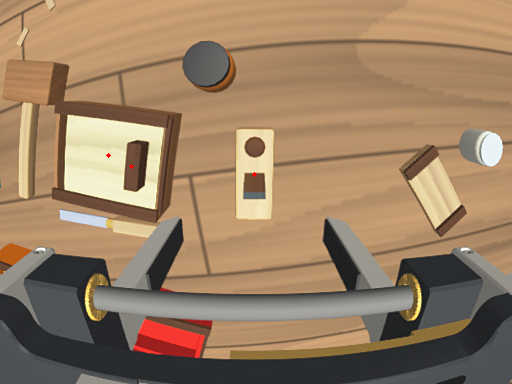

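The wrist view confirms it: the plane's middle is at about (254,174), on my mark. Now I'll descend and grip it.

Request:
arm_command(
  commands=[
    [9.4, [0, 0, -4], 0],
    [9.4, [0, 0, -4], 0],
    [9.4, [0, 0, -4], 0],
    [9.4, [0, 0, -4], 0],
    [9.4, [0, 0, -3], 0],
    [9.4, [0, 0, 0], 0],
    [3, [0, 0, 0], 0],
    [3, [0, 0, 0], 0],
    [3, [0, 0, 0], 0],
    [3, [0, 0, 0], 0],
  ],
)

```text
t: 2.8
position: [0.5352, 0.0226, 0.017]
ee_rot: [-2.078, 2.353, -0.004]
wrist_force: [0.3, -0.7, 0.4]
opening: 0.696
```

Request:
arm_command(
  commands=[
    [3, [0, 0, 0], 0],
    [3, [0, 0, 0], 0],
    [3, [0, 0, 0], 0],
    [3, [0, 0, 1], 0],
    [3, [0, 0, 3], 0],
  ],
)

```text
t: 3.3
position: [0.5307, 0.0232, 0.0533]
ee_rot: [2.076, -2.35, -0.01]
wrist_force: [0.4, -0.6, -3.6]
opening: 0.468
```

Request:
arm_command(
  commands=[
    [3, [-2, 0, 1], 0],
    [3, [-4, -0.5, 0], 0],
    [3, [-4, -0.5, 0], 0],
    [3, [-4, -0.5, 0], 0],
    [3, [-3, -0.5, 0], 0],
    [3, [-1, 0, 0], 0],
    [3, [0, 0, -2], 0],
    [3, [0, 0, -2], 0],
    [3, [0, 0, -0.7], 0],
    [3, [0, 0, 0], 0],
  ],
)

```text
t: 4.3
position: [0.3541, 0.003, 0.018]
ee_rot: [2.079, -2.354, -0.002]
wrist_force: [0.6, 0.0, -3.8]
opening: 0.469
```

Request:
arm_command(
  commands=[
    [3, [0, 0, -0.2], 0],
    [3, [0, 0, -0.1], 0],
    [3, [0, 0, 0], 0],
  ],
)

```text
t: 4.6
position: [0.3547, 0.0028, 0.0158]
ee_rot: [-2.079, 2.354, -0.001]
wrist_force: [0.7, 0.9, -3.9]
opening: 0.471
```

Request:
arm_command(
  commands=[
    [3, [0, 0, -0.1], 0],
    [3, [0, 0, -0.1], 0],
    [3, [0, 0, 0], 0],
    [3, [0, 0, 0], 0],
  ],
)

```text
t: 5.0
position: [0.3548, 0.0027, 0.0157]
ee_rot: [-2.079, 2.354, -0.002]
wrist_force: [-5.0, 1.8, 23.6]
opening: 0.467
```

Request:
arm_command(
  commands=[
    [5, [0, 0, 0], 0],
    [8, [0, 0, 0], 0],
    [8, [0, 0, 0], 0],
    [8, [0, 0, 0], 0],
    [8, [0, 0, 0], 0],
    [8, [0, 0, 4], 0],
    [8, [0, 0, 4], 0],
    [8, [0, 0, 4], 0],
    [8, [0, 0, 3], 0],
    [8, [0, 0, 2], 0],
  ],
)

```text
t: 6.0
position: [0.355, 0.0027, 0.1858]
ee_rot: [-2.078, 2.353, -0.004]
wrist_force: [0.2, 0.8, 0.6]
opening: 0.852
```

```bash
python3 - <<'E'
from h import *
tcp()
s=snap('top','top1'); im=cv2.imread('pics/top1.png'); hsv=cv2.cvtColor(im,cv2.COLOR_BGR2HSV)
# bar: dark pixels inside lid area
lid=((hsv[...,2]>140)&(hsv[...,1]>60)&(hsv[...,1]<115)&(hsv[...,0]>16)&(hsv[...,0]<30)).astype(np.uint8)
cs,_=cv2.findContours(lid,cv2.RETR_EXTERNAL,cv2.CHAIN_APPROX_NONE)
for c in cs:
    if cv2.contourArea(c)>500:
        r=cv2.minAreaRect(c); print('lid',r, hit(s,*r[0],.046)); 
        f=np.zeros_like(lid); cv2.drawContours(f,[c],-1,1,-1); f=cv2.erode(f,np.ones((3,3)))
        d=((f>0)&(hsv[...,2]<110)).astype(np.uint8)
        cc,_=cv2.findContours(d,cv2.RETR_EXTERNAL,cv2.CHAIN_APPROX_NONE)
        for k in cc:
            if cv2.contourArea(k)>10:
                r=cv2.minAreaRect(k); print('bar',r,hit(s,*r[0],.07))
E
```

```text
t 6.0 p [0.355  0.0027 0.1858] jawang -97.1 tilt 0.19 F [0.2 0.8 0.6] op 80.1 q [-0.19 -0.05  1.94 -0.    1.25  1.51]
lid ((282.25, 357.7500305175781), (58.502132415771484, 30.990318298339844), 18.43494987487793) [-0.04194109  0.00728222  0.046     ]
lid ((224.15133666992188, 171.00811767578125), (40.142723083496094, 28.158723831176758), 17.10272979736328) [0.58242404 0.19891855 0.046     ]
bar ((236.25, 174.74998474121094), (5.375871658325195, 16.443843841552734), 18.43494987487793) [0.56617929 0.15578444 0.07      ]
```

Request:
arm_command(
  commands=[
    [8, [3.6, 2.6, 0], -2],
    [8, [3.6, 2.6, 0], -2],
    [8, [3.6, 2.6, 0], -2],
    [8, [3.6, 2.6, 0], -2],
    [8, [3.6, 2.6, 0], -2],
    [8, [3.3, 2.3, 0], -0.5],
    [4, [0, 0, 0], 0],
    [4, [0, 0, 0], 0],
  ],
)

```text
t: 6.85
position: [0.5665, 0.1559, 0.1815]
ee_rot: [1.855, -2.531, -0.002]
wrist_force: [-0.2, -0.0, 0.2]
opening: 0.718
```

```bash
python3 - <<'E'
from h import *
tcp(); s=snap('wrist','w2'); im=cv2.imread('pics/w2.png')
a=np.radians(72.3); X=np.array([np.cos(a),np.sin(a)]); Y=np.array([-X[1],X[0]]); c=np.array([.5826,.199])
def W(x,y,z): return [*(c+X*x+Y*y),z]
pts=[W(-.045+i*.009,j*.028,.076) for i in(-1,1) for j in(-1,1)]+[W(-.077,j*.049,.067) for j in(-1,1)]+[W(-.077,j*.064,.067) for j in(-1,1)]+[W(.077,j*.049,.067) for j in(-1,1)]
for P in pts:
    u,v=proj(s,P,True); cv2.circle(im,(int(round(u)),int(round(v))),1,(0,0,255),-1); print(np.round((u,v),1))
cv2.imwrite('pics/w2m.png',cv2.resize(im[:300],None,fx=1.56,fy=1.56,interpolation=cv2.INTER_CUBIC))
E
```

```text
t 6.85 p [0.5665 0.1559 0.1815] jawang -107.5 tilt 0.23 F [-0.2 -0.   0.2] op 67.5 q [ 0.15  0.31  1.51 -0.    1.32  2.03]
[261.5 157.3]
[261.  211.7]
[243.  157.3]
[243.3 211.7]
[284.5 135.2]
[281.8 227.1]
[284.8 120.1]
[281.3 239.6]
[135.1 137.5]
[143.4 225.3]
```

View pics/w2m.png

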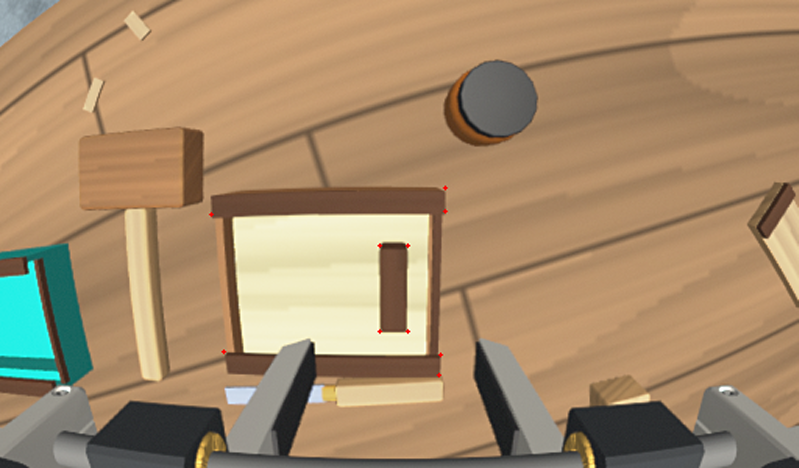

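Every projected mark falls on the box corners and the bar, so the fit is within about 1 mm. I'll descend on the bar.

Request:
arm_command(
  commands=[
    [4, [0.2, 0, -4], 0.2],
    [4, [0, 0, -4], 0],
    [4, [0, 0, -3], 0],
    [4, [0, 0, -1.5], 0],
    [4, [0, 0, 0], 0],
    [4, [0, 0, 0], 0],
  ],
  squeeze=40,
)

```text
t: 7.5
position: [0.5686, 0.1551, 0.0591]
ee_rot: [1.859, -2.533, 0.0]
wrist_force: [0.6, -0.4, -0.2]
opening: 0.427
```

```bash
python3 -c "
from h import *
tcp()"
```

```text
t 7.5 p [0.5686 0.1551 0.0591] jawang -107.4 tilt 0.01 F [ 0.6 -0.4 -0.2] op 40.2 q [ 0.15  0.41  1.69 -0.    1.04  2.02]
```

Request:
arm_command(
  commands=[
    [4, [0, 0, -0.8], 0],
    [4, [0, 0, 0], 0],
    [1, [0, 0, 0], 0],
    [1, [0, 0, 0], 0],
    [1, [0, 0, 0], 0],
    [1, [0, 0, 0], 0],
    [1, [0, 0, 0], 0],
    [1, [0, 0, 0], 0],
  ],
)

```text
t: 8.3
position: [0.5694, 0.1559, 0.0508]
ee_rot: [-1.86, 2.532, -0.0]
wrist_force: [-0.0, 0.6, 2.8]
opening: 0.184
```

Request:
arm_command(
  commands=[
    [1, [0, 0, 0.4], 0],
    [1, [0, 0, 0.4], 0],
    [1, [0, 0, 0.4], 0],
    [1, [0, 0, 0], 0],
    [1, [0, 0, 0], 0],
  ],
)

```text
t: 8.8
position: [0.5691, 0.1558, 0.0626]
ee_rot: [-1.86, 2.532, -0.0]
wrist_force: [0.3, -0.4, -1.9]
opening: 0.189
```

```bash
python3 - <<'E'
from h import *
tcp(); s=snap('side','s3'); im=cv2.imread('pics/s3.png')
cv2.imwrite('pics/s3c.png',cv2.resize(im[190:290,160:290],None,fx=6,fy=6,interpolation=cv2.INTER_CUBIC))
E
```

```text
t 8.8 p [0.5691 0.1558 0.0626] jawang -107.4 tilt 0.01 F [ 0.3 -0.4 -1.9] op 17.8 q [ 0.15  0.41  1.68 -0.    1.05  2.02]
```

View pics/s3c.png

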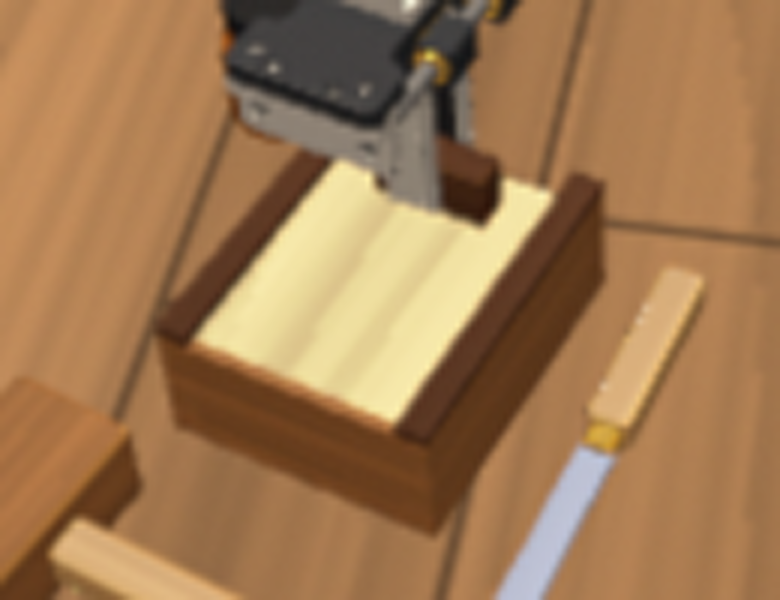

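The lid is raised 12 mm and looks level. Now I'll slide it out along (-0.30, -0.953).

Request:
arm_command(
  commands=[
    [1, [-0.3, -0.95, 0], 0],
    [1, [-0.45, -1.43, 0], 0],
    [1, [-0.45, -1.43, 0], 0],
    [1, [0, 0, 0], 0],
  ],
)

```text
t: 9.25
position: [0.5558, 0.1153, 0.0624]
ee_rot: [1.856, -2.532, -0.0]
wrist_force: [-0.5, 0.6, -2.2]
opening: 0.189
```

Request:
arm_command(
  commands=[
    [1, [-0.6, -1.9, 0], 0],
    [1, [-0.6, -1.9, 0], 0],
    [1, [-0.6, -1.9, 0], 0],
    [1, [-0.6, -1.9, 0], 0],
    [1, [-0.6, -1.9, 0], 0],
    [1, [-0.6, -1.9, 0], 0],
    [1, [-0.6, -1.9, 0], 0],
    [1, [0, 0, 0], 0],
    [1, [0, 0, 0], 0],
  ],
)

```text
t: 10.15
position: [0.5154, -0.0154, 0.0627]
ee_rot: [-1.857, 2.533, 0.0]
wrist_force: [0.6, 0.5, -2.2]
opening: 0.187
```

```bash
python3 - <<'E'
from h import *
tcp(); s=snap('side','s4'); im=cv2.imread('pics/s4.png')
cv2.imwrite('pics/s4c.png',cv2.resize(im[130:280,160:330],None,fx=4,fy=4,interpolation=cv2.INTER_CUBIC))
E
```

```text
t 10.15 p [ 0.5154 -0.0154  0.0627] jawang -107.5 tilt 0.05 F [ 0.6  0.5 -2.2] op 17.5 q [-0.17  0.31  1.84  0.    0.98  1.71]
```

View pics/s4c.png

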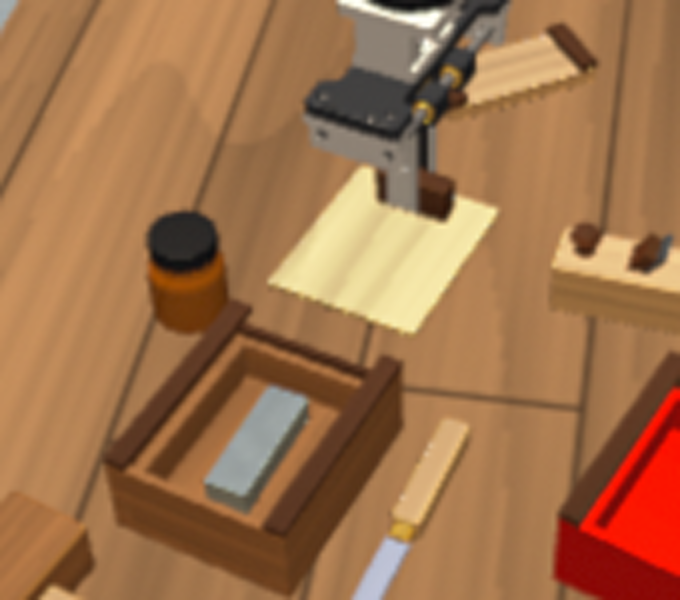

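The lid is fully out with the gap clear, and the stone is visible in the box. I'll lower the lid to the bench.

Request:
arm_command(
  commands=[
    [1, [0, 0, -1.5], 0],
    [1, [0, 0, -2], 0],
    [1, [0, 0, -1.2], 0],
    [1, [0, 0, -0.2], 0],
    [1, [0, 0, 0], 0],
    [1, [0, 0, -0.15], 0],
    [1, [0, 0, 0], 0],
  ],
)

```text
t: 10.9
position: [0.5157, -0.0153, 0.0125]
ee_rot: [-1.86, 2.531, -0.001]
wrist_force: [0.5, -0.3, -2.7]
opening: 0.191
```

Request:
arm_command(
  commands=[
    [1, [0, 0, -0.1], 0],
    [1, [0, 0, -0.1], 0],
    [1, [0, 0, 0], 0],
  ],
)

```text
t: 11.2
position: [0.5155, -0.0154, 0.0108]
ee_rot: [-1.859, 2.531, -0.001]
wrist_force: [-0.5, 0.2, 4.6]
opening: 0.184
```

Request:
arm_command(
  commands=[
    [4, [0, 0, 0], 0],
    [4, [0, 0, 0], 0],
    [4, [0, 0, 0], 0],
    [4, [0, 0, 4], 0],
    [4, [0, 0, 4], 0],
    [6, [0, 0, 4], 0],
    [6, [0, 0, 4], 8],
    [6, [0.7, 2.4, 0], 8],
    [6, [0.7, 2.4, 0], 8],
    [6, [0.7, 2.4, 0], 8],
  ],
)

```text
t: 12.2
position: [0.5364, 0.0573, 0.1704]
ee_rot: [-2.49, 1.915, -0.001]
wrist_force: [-0.4, -0.4, 0.7]
opening: 0.636
```

Request:
arm_command(
  commands=[
    [6, [0.7, 2.4, 0], 8],
    [6, [0.8, 2.4, 0], 8],
    [6, [0.8, 2.4, 0], 8],
    [6, [0.8, 2.4, 0], 8],
    [6, [0.8, 2.4, 0], 8],
    [6, [0.8, 2.2, 0], 8],
    [6, [0, 0, 0], 8],
    [6, [0, 0, 0], 2],
    [6, [0, 0, 0], 0],
    [6, [0, 0, 0], 0],
  ],
)

```text
t: 13.2
position: [0.583, 0.1986, 0.1697]
ee_rot: [3.105, -0.477, -0.001]
wrist_force: [1.3, -0.5, 0.3]
opening: 0.642
```

```bash
python3 - <<'E'
from h import *
tcp(); s=snap('wrist','w5'); t=snap('top','top5')
im=cv2.imread('pics/w5.png'); hsv=cv2.cvtColor(im,cv2.COLOR_BGR2HSV)
u,v=proj(s,[.583,.199,.03],True); print('boxc px',u,v, hsv[int(v),int(u)])
m=((hsv[...,1]<70)&(hsv[...,2]>60)).astype(np.uint8)
cs,_=cv2.findContours(m,cv2.RETR_EXTERNAL,cv2.CHAIN_APPROX_NONE)
for c in cs:
    if cv2.contourArea(c)>300:
        r=cv2.minAreaRect(c); print(np.round(r[0],1),np.round(r[1],1),round(r[2],1))
        P=np.array([hit(s,*q,.030,True)[:2] for q in cv2.boxPoints(r)]); e=P-np.roll(P,-1,0)
        print('   ',P.mean(0).round(4),np.hypot(*e.T).round(3)[:2],np.degrees(np.arctan2(e[:2,1],e[:2,0])).round(1))
cv2.imwrite('pics/w5v.png',im)
E
```

```text
t 13.2 p [0.583  0.1986 0.1697] jawang -17.5 tilt 0.02 F [ 1.3 -0.5  0.3] op 60.3 q [ 0.22  0.36  1.47 -0.    1.31  0.52]
boxc px 252.76633526610505 179.63511357684516 [ 98  28 208]
[ 68.  351.5] [ 63. 136.] 90.0
    [ 0.0938 -0.025 ] [0.349 0.169] [175.  59.]
[427.5 349.5] [ 67. 167.] 90.0
    [ 0.846  -0.2571] [0.405 0.373] [150.9 107.1]
[ 75.9 305.7] [163.2  74.3] 30.0
    [0.2279 0.0829] [0.238 0.248] [-157.3  134.9]
[252.5 281.5] [129. 217.] 90.0
    [0.5357 0.0504] [0.261 0.224] [162.5  82.6]
[255.3 181.9] [79.5 27.5] 86.9
    [0.5845 0.1942] [0.03  0.092] [165.7  76.3]
[157.1 127.2] [76.7 14.8] 84.4
    [0.4994 0.2881] [0.017 0.086] [163.6  76.1]
[472.7 177. ] [131.3 362. ] 13.9
    [0.9627 0.0511] [0.515 0.373] [-117.  173.]
```

View pics/w5v.png

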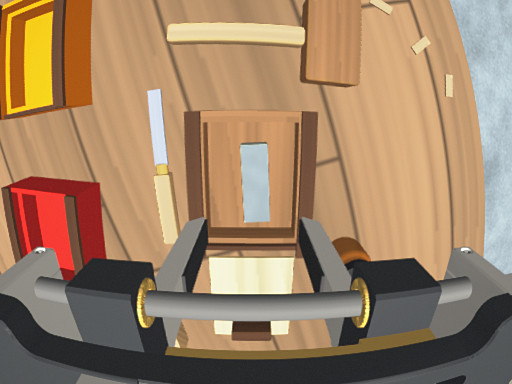

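The stone is at (0.5845, 0.194), turned about +3.5° from the jaws. I'll correct for that and pick it up.

Request:
arm_command(
  commands=[
    [5, [0.15, -0.4, 0], 3.3],
    [5, [0, 0, -4], 0],
    [5, [0, 0, -4], 0],
    [5, [0, 0, -4], 0],
    [5, [0, 0, -2.5], 0],
    [5, [0, 0, -1], 0],
    [5, [0, 0, 0], 0],
    [5, [0, 0, 0], 0],
  ],
  squeeze=30,
)

```text
t: 14.1
position: [0.5858, 0.1949, 0.0162]
ee_rot: [-3.117, 0.386, -0.003]
wrist_force: [-0.3, 0.7, 0.6]
opening: 0.528
```

Request:
arm_command(
  commands=[
    [2, [0, 0, -0.1], 0],
    [2, [0, 0, 0], 0],
    [2, [0, 0, 0], 0],
    [2, [0, 0, 0], 0],
    [2, [0, 0, 0], 0],
    [2, [0, 0, 0], 0],
  ],
)

```text
t: 14.7
position: [0.5851, 0.1949, 0.0151]
ee_rot: [-3.117, 0.385, -0.002]
wrist_force: [-0.6, -0.4, 5.9]
opening: 0.314
```

```bash
python3 - <<'E'
from h import *
tcp(); s=load('top5'); im=s['pixels'][...,::-1].copy(); hsv=cv2.cvtColor(im,cv2.COLOR_BGR2HSV)
x0,y0=330,170; sub=hsv[y0:230,x0:375]
# cleats dark + board light: anything differing from table
light=((sub[...,2]>140)&(sub[...,0]<30)&(sub[...,1]>60)).astype(np.uint8); dark=((sub[...,2]<75)).astype(np.uint8)
for n,m,z in(('dark',dark,.022),('all',light|dark,.016)):
    cs,_=cv2.findContours(m,cv2.RETR_EXTERNAL,cv2.CHAIN_APPROX_NONE)
    for c in cs:
        if cv2.contourArea(c)>15:
            r=cv2.minAreaRect(c); P=np.array([hit(s,q[0]+x0,q[1]+y0,z)[:2] for q in cv2.boxPoints(r)]);e=P-np.roll(P,-1,0)
            print(n,P.mean(0).round(4),np.hypot(*e.T).round(3)[:2],np.degrees(np.arctan2(e[:2,1],e[:2,0])).round(1))
E
```

```text
t 14.7 p [0.5851 0.1949 0.0151] jawang -14.1 tilt 0.08 F [-0.6 -0.4  5.9] op 29.5 q [0.21 0.49 1.67 0.   0.97 0.45]
dark [ 0.4202 -0.2755] [0.061 0.014] [121.8  31.3]
dark [ 0.5203 -0.2102] [0.062 0.014] [124.3  33.6]
all [ 0.4202 -0.2772] [0.061 0.014] [121.8  31.3]
all [ 0.458  -0.2267] [0.015 0.095] [123.6  33.2]
all [ 0.4694 -0.2452] [0.011 0.094] [125.6  35.1]
all [ 0.4813 -0.2636] [0.012 0.095] [122.   31.4]
all [ 0.5208 -0.2116] [0.062 0.014] [124.3  33.6]
```

Request:
arm_command(
  commands=[
    [2, [0, 0, 1], 0],
    [2, [0, 0, 3], 0],
    [2, [0, 0, 4], 0],
    [2, [0, 0, 4], 0],
    [2, [0, 0, 0], 0],
  ],
)

```text
t: 15.2
position: [0.5886, 0.1956, 0.1403]
ee_rot: [-3.114, 0.385, -0.018]
wrist_force: [0.2, -0.4, -0.9]
opening: 0.316
```

Request:
arm_command(
  commands=[
    [2, [-0.5, -1.8, 0], -2],
    [2, [-1, -4, 0], -4],
    [2, [-1, -4, 0], -4],
    [2, [-1, -4, 0], -4],
    [2, [-1, -4, 0], -4],
    [2, [-1, -4, 0], -4],
    [2, [-1, -4, 0], -4],
    [2, [-1, -4, 0], -4],
    [2, [-1, -4, 0], -4],
    [2, [-1, -4, 0], -4],
  ],
)

```text
t: 16.2
position: [0.4864, -0.1846, 0.1319]
ee_rot: [2.819, -1.386, -0.008]
wrist_force: [2.3, -0.4, -1.9]
opening: 0.314
```

Request:
arm_command(
  commands=[
    [2, [-1, -4, 0], -4],
    [2, [-1, -2, 0], -0.8],
    [2, [0, 0, 0], 0],
    [2, [0, 0, 0], 0],
  ],
)

```text
t: 16.6
position: [0.4677, -0.2428, 0.1323]
ee_rot: [-2.76, 1.499, 0.006]
wrist_force: [0.1, -0.0, -0.5]
opening: 0.315
```

```bash
python3 - <<'E'
from h import *
tcp(); s=snap('wrist','w6'); im=cv2.imread('pics/w6.png')
a=np.radians(33.1); X=np.array([np.cos(a),np.sin(a)]); Y=np.array([-X[1],X[0]]); c=np.array([.4702,-.2428])
for x in(-.067,-.051,.051,.067):
  for y in(-.03,.03):
    u,v=proj(s,[*(c+X*x+Y*y),.022],True); cv2.circle(im,(int(round(u)),int(round(v))),1,(0,0,255),-1)
cv2.imwrite('pics/w6m.png',cv2.resize(im,None,fx=1.5,fy=1.5,interpolation=cv2.INTER_CUBIC))
E
```

```text
t 16.6 p [ 0.4677 -0.2428  0.1323] jawang -57.0 tilt 0.23 F [ 0.1 -0.  -0.5] op 29.6 q [-0.61  0.26  1.72  0.    1.17  0.38]
```

View pics/w6m.png

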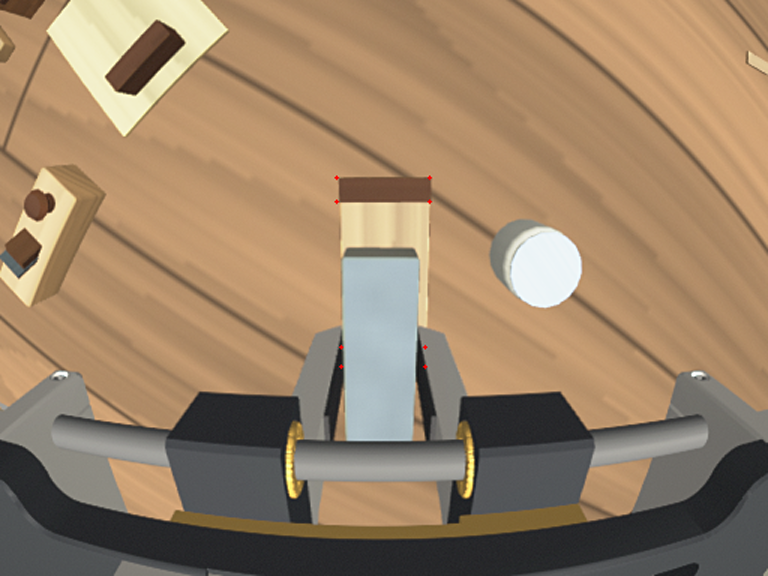

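```bash
python3 - <<'E'
from h import *
s=load('w6'); print(s['eye'], 'nadir px x1.5', np.array(proj(s,np.array(s['eye'])-[0,0,.2],True))*1.5)
a=np.radians(33.1); X=np.array([np.cos(a),np.sin(a)]); Y=np.array([-X[1],X[0]]); t=np.array([.4677,-.2428])
for (u,v,z) in [(381,258,.147),(381,249,.147),(381,249,.125),(345,260,.147),(418,257,.147),(347,435,.147),(413,435,.147)]:
    p=hit(s,u/1.5,v/1.5,z,True)[:2]-t; print((u,v,z),'along',(p@X*1000).round(1),'across',(p@Y*1000).round(1))
E
```

```text
[ 0.53402027 -0.20037505  0.31197129] nadir px x1.5 [381.08199576 161.77356364]
(381, 258, 0.147) along 42.6 across -0.6
(381, 249, 0.147) along 46.0 across -0.6
(381, 249, 0.125) along 41.7 across -0.6
(345, 260, 0.147) along 41.8 across 13.1
(418, 257, 0.147) along 43.0 across -14.6
(347, 435, 0.147) along -37.4 across 14.6
(413, 435, 0.147) along -37.4 across -14.7
```

The cradle marks match. The stone sits about 2.6 mm short of the TCP lengthwise, so I'll shift for that and lower.

Request:
arm_command(
  commands=[
    [2, [0.45, 0.15, -2], 0],
    [2, [0, 0, -3], 0],
    [2, [0, 0, -3], 0],
    [2, [0, 0, -1.8], 0],
    [2, [0, 0, -0.7], 0],
    [2, [0, 0, 0], 0],
    [2, [0, 0, 0], 0],
  ],
)

```text
t: 17.35
position: [0.4749, -0.2416, 0.0297]
ee_rot: [2.763, -1.495, 0.002]
wrist_force: [-0.3, -0.6, -1.4]
opening: 0.316
```

Request:
arm_command(
  commands=[
    [2, [-0.2, 0, -0.4], 0],
    [2, [0, 0, -0.2], 0],
    [2, [0, 0, -0.1], 0],
    [2, [0, 0, 0], 0],
  ],
)

```text
t: 17.75
position: [0.4721, -0.2419, 0.0221]
ee_rot: [2.762, -1.497, 0.0]
wrist_force: [-0.2, -0.6, -0.7]
opening: 0.314
```

Request:
arm_command(
  commands=[
    [2, [0, 0, -0.1], 0],
    [2, [0, 0, 0], 0],
  ],
)

```text
t: 17.95
position: [0.4723, -0.242, 0.0211]
ee_rot: [2.762, -1.497, 0.001]
wrist_force: [0.4, 0.9, -0.6]
opening: 0.319
```

Request:
arm_command(
  commands=[
    [2, [0, 0, -0.1], 0],
    [2, [0, 0, 0], 0],
  ],
)

```text
t: 18.15
position: [0.4723, -0.242, 0.0211]
ee_rot: [2.762, -1.496, 0.001]
wrist_force: [-1.9, 1.2, 6.6]
opening: 0.313
```

Contact at 6.6 N. I'll release, then rise and move well clear.

Request:
arm_command(
  commands=[
    [4, [0, 0, 0], 0],
    [5, [0, 0, 0], 0],
    [5, [0, 0, 0], 0],
    [5, [0, 0, 0], 0],
    [5, [0, 0, 2], 0],
    [5, [0, 0, 4], 0],
    [5, [0, 0, 4], 0],
    [5, [0, 0, 4], 0],
    [5, [0, 0, 4], 0],
  ],
)

```text
t: 19.05
position: [0.4719, -0.2416, 0.2015]
ee_rot: [2.762, -1.497, -0.0]
wrist_force: [-0.8, -0.3, -0.5]
opening: 0.53
```

Request:
arm_command(
  commands=[
    [5, [-2, -3, 0], 0],
    [5, [-2, -4, 0], 0],
    [5, [-2, -4, 0], 0],
    [5, [-2, -4, 0], 0],
    [5, [0, 0, 0], 0],
    [5, [0, 0, 0], 0],
    [5, [0, 0, 0], 0],
  ],
)

```text
t: 19.75
position: [0.3924, -0.3908, 0.1997]
ee_rot: [-2.762, 1.496, 0.001]
wrist_force: [0.3, 0.2, -1.1]
opening: 0.531
```

```bash
python3 - <<'E'
from h import *
tcp(); s=snap('top','top7'); im=cv2.imread('pics/top7.png'); hsv=cv2.cvtColor(im,cv2.COLOR_BGR2HSV)
m=np.zeros(im.shape[:2],np.uint8); m[165:235,325:368]=((hsv[...,1]<70)&(hsv[...,2]>90))[165:235,325:368]
cs,_=cv2.findContours(m,cv2.RETR_EXTERNAL,cv2.CHAIN_APPROX_NONE)
a=np.radians(33.1); X=np.array([np.cos(a),np.sin(a)]); Y=np.array([-X[1],X[0]]); c0=np.array([.4702,-.2428])
for c in cs:
    if cv2.contourArea(c)>60:
        r=cv2.minAreaRect(c);P=np.array([hit(s,*q,.036)[:2] for q in cv2.boxPoints(r)]);e=P-np.roll(P,-1,0);d=P.mean(0)-c0
        print(P.mean(0).round(4),np.hypot(*e.T).round(3)[:2],np.degrees(np.arctan2(e[:2,1],e[:2,0])).round(1),'cradle mm',(d@X*1e3).round(1),(d@Y*1e3).round(1))
cv2.imwrite('pics/c7.png',cv2.resize(im[105:265,110:390],None,fx=2.85,fy=2.85,interpolation=cv2.INTER_CUBIC))
E
```

```text
t 19.75 p [ 0.3924 -0.3908  0.1997] jawang -56.9 tilt 0.07 F [ 0.3  0.2 -1.1] op 49.9 q [-0.91  0.25  1.56  0.    1.34  0.08]
[ 0.4708 -0.2434] [0.03  0.091] [122.9  32.4] cradle mm 0.2 -0.9
```

View pics/c7.png

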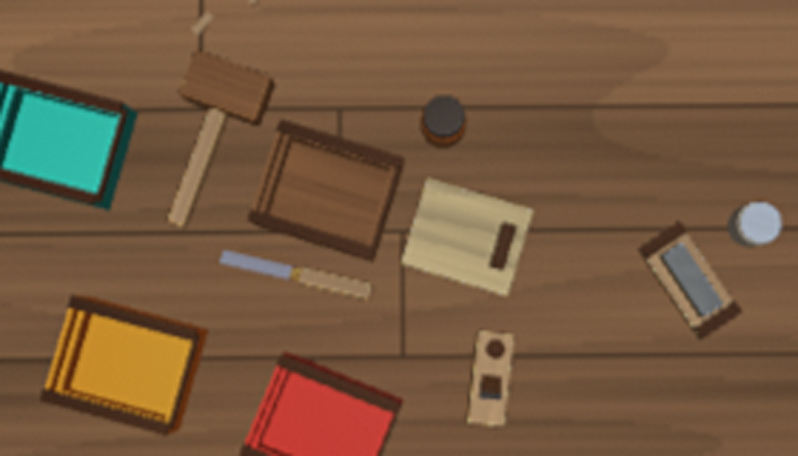

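The stone is centred in the cradle, the lid lies flat with its bar up, the plane is upright and the bystanders haven't moved. I'm handing in.

```bash
python3 -c "
from h import *
print(order.sign_off())"
```

```text
the job is handed in; nothing more can be done
None
```

The whetstone is in the cradle and the job is handed in, at about 20 s of the 64 s allowed; the hand-in reports no verdict.

- **Plane:** I set it aside about 18 cm from where it stood, and it looked upright on its sole. It was pressed onto the bench with about 24 N before release. I did not measure its final tilt or height; this rests on the pictures.
- **Lid:** I raised it 12 mm, slid it out 180 mm without any jam, and laid it in front of the box with its grip bar up. The wrist force showed contact with the bench before I let go. I judged flatness from the force and the pictures, not by measuring the angle.
- **Stone:** I lowered it until it touched the cradle (about 7 N), then released it. The last top view puts it 0.2 mm off centre lengthwise and 0.9 mm crosswise, and within 1° of the cradle's axis.
- **Bystanders:** in the before and after top views, the jar, mallet, chisel and tin appear unmoved. The arm was clear of everything when I handed in.

No check failed or disagreed.

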